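Line up the stock bins and bring the loose valve ball to its bin in the weighing pan

TASK

Push the three blue bins back against the steel angle and close them up side by side, with no gaps, against its end plate. Then lift the weighing pan off the scale by the grip of its bow, and swing it through a quarter turn so that its pouring lip points squarely in over the open front of the bin of orange balls, keeping the pan level and its loose ball in the middle all the way. Finish while holding the pan there, level and with the lip just above that bin, ready to tip but not tipped; leave the other things on the bench alone.

Things in the scene. Friction and masses are not known exactly. Their poses are not given: they have to be found in the camera images.
- rail: Fixed dark steel angle beyond the bins: back stop 360 mm long, 30 high, 4 thick, and an end plate 104 mm long, 30 high, square to it at its right end, running towards the robot. Origin: inside corner, at bench height. x: square to the stop, away from the robot (stop's face is x = 0); y: along the stop to the left (plate's inner face is y = 0). The bins belong at x < 0, y > 0.
- bin_balls: Blue open-fronted bin with six 30 mm orange balls fixed in it, home of the loose ball. 85 mm wide (y), 100 deep (x), sides and back 55 high, front wall 28, walls 3; about 0.4 kg, slides. Origin: centre of underside; x from its low open front to its back. In the row the bins' origins lie 50 mm from the back stop and 42.5, 127.5, 212.5 mm from the end plate, in whatever order they stand.
- bin_brass: The same blue bin with brass nipples fixed in it, about 0.3 kg. Origin and axes as for bin_balls.
- bin_caps: The same blue bin with green plastic caps fixed in it, about 0.22 kg. Origin and axes as for bin_balls.
- scale: Grey bench counting scale with a white console on the robot's side, fixed. Its square dark steel platform, 190 mm wide, is 60 mm above the bench and carries the pan. Origin: on the bench under the platform's centre; body 200 mm wide (y), from x = -165 mm (console, 64 mm high) to x = +95 mm.
- pan: Stainless weighing pan, a shallow round dish 155 mm across with an overhead bow handle, about 0.32 kg, loose on the scale. Origin: centre of its underside; x points to the pouring lip, y along the bow, z up. Dish floor 4 mm above the origin at the centre, rim 23 mm above it; foot 72 mm across. The bow rises from the rim at y = +-78 mm to its grip.
- pan_grip (a point): Centre of the black grip on top of the pan's bow, 105 mm above the pan's origin: a bar 64 mm long (pan y), 14 mm wide (pan x) and 16 mm high. Axes as the pan's.
- pan_lip (a point): Tip of the pan's pouring lip, 98 mm from the pan's centre along pan x and 25 mm above the pan's origin. Axes as the pan's.
- pan_seat (a point): Point in the pan where the ball's centre is when the ball lies in the middle, 19 mm above the pan's origin.
- ball_center (a point): Centre of the loose 30 mm orange valve ball (0.06 kg) that lies in the middle of the pan.
- ball_valve: Bystander: brass ball valve with red lever, about 115 mm long, 52 mm high, lying on the bench. Origin: underside, centre of the valve's body.
- carton: Bystander: small white carton, 60 x 80 mm and 62 mm high. Origin: centre of its underside.
- coupling: Bystander: aluminium hose coupling standing upright, 48 mm across, 52 mm high. Origin: centre of its underside.

How it is judged (in metres and radians):
On the way, in this order (a step that is already met when the one before it is completed fails the run):
1. the three bins stand in a closed row: each back against the steel angle, side by side from the end plate (x of bin_balls in the frame of rail between -0.057 and -0.044 m and y of bin_balls in the frame of rail between 0.036 and 0.2225 m and z of each of bin_balls, bin_brass, bin_caps in the frame of rail below 0.006 m and angle between the x axis of each of bin_balls, bin_brass, bin_caps and the x axis of rail, either way round below 0.087 rad and x of bin_brass in the frame of rail between -0.057 and -0.044 m and y of bin_brass in the frame of rail between 0.036 and 0.2225 m and x of bin_caps in the frame of rail between -0.057 and -0.044 m and y of bin_caps in the frame of rail between 0.036 and 0.2225 m), for 0.2 s.
2. the pan is lifted clear of the scale, level, with the ball in its middle (z of pan in the frame of scale above 0.075 m and contact force between pan and scale below 0.05 N and angle between pan's own z axis and vertical below 0.12 rad and distance between ball_center and pan_seat below 0.015 m and contact force between the fingers and pan above 1 N), for 0.2 s.
At the end, for the whole second after the job is handed in: Pan held still clear of all, level within 5 deg, ball within 12 mm of its middle; lip over the inside of the ball bin, within 80 mm above its sides, pointing in from its front within 11 deg; each bin within 7 mm of the back stop, square within 5 deg, from the end plate on with 10 mm of gaps in all (all of step 1 and contact force between the fingers and pan above 1 N and angle between pan's own z axis and vertical below 0.09 rad and distance between ball_center and pan_seat below 0.012 m and angle between the x axis of pan and the x axis of bin_balls, either way round below 0.2 rad and x of pan in the frame of bin_balls below -0.04 m and x of pan_lip in the frame of bin_balls between -0.045 and 0.042 m and y of pan_lip in the frame of bin_balls between -0.032 and 0.032 m and height (world z) of pan_lip between 0.06 and 0.135 m and height (world z) of pan above 0.035 m and contact force between pan and bin_balls below 0.05 N and contact force between pan and bin_brass below 0.05 N and contact force between pan and bin_caps below 0.05 N and contact force between pan and scale below 0.05 N and contact force between pan and rail below 0.05 N and linear speed of pan below 0.02 m/s and angular speed of pan below 0.15 rad/s); the arm keeps its last pose, push and grip.
It fails at once if the loose ball rolls more than 30 mm from the middle of the pan (distance between ball_center and pan_seat above 0.03 m).
It fails at once if the pan is tipped more than 14 degrees (angle between pan's own z axis and vertical above 0.25 rad).
It fails at once if a bystander is moved more than 20 mm (distance of any of ball_valve, carton, coupling from where it was at the start of the episode above 0.02 m).
It also fails if it takes over 72 s, if anything falls off the work surface, if the arm or the gripper's body presses on something with over 40 N, if the wrist force passes 120 N, or if a joint passes its speed limit or range.

ROBOT

A 6-joint arm with a two-finger parallel gripper is mounted at the origin on the work surface. World frame = base frame: x ahead of the robot, y to its left, z up, the work surface at z = 0. Lengths are in m, angles in degrees, forces in N, time in s.
With the tool pointing down it reaches from about 0.25 to 0.725 m from the base axis. Payload 9.7 kg.
Tool frame: the origin (TCP) lies at the very end of the fingers, on their centre line; the grasp point (between the pads) lies 19 mm behind it; y points along the fingers, x is the direction in which the jaws open and shut, and the axes are right-handed (so a half turn about y gives the same grasp; the last joint's range is limited). The gripper opens to 85 mm and grips with 20 to 120 N. Pads are 22 mm wide; open, the fingers measure 114 mm over their backs; the gripper's body (76 mm by 85 mm) begins 54 mm behind the grasp point. The pads swing forward as they close: fully open they stand 13 mm farther back than shut.
Start: joints at [-64.515, 4.979, 10.078, 95.1, 0, 90], TCP at [0.237, -0.496, 0.231] pointing down, gripper open.
Joint ranges: [-179.16, 179.16], [-48.56, 103.87], [-65.8, 70.77], [-126.05, 130.52], [-82.76, 87.17], [-180, 180]. Speed limits (degrees/s): [127.2, 127.2, 147.25, 180, 180, 180].

INTERFACE

Orientations are given as [roll, pitch, yaw] about the fixed x, y, z axes, in that order (R = Rz(yaw) Ry(pitch) Rx(roll)).
In Python, from workcell import bot gives the robot as it stands.
- The arm moves only by the shell command python3 -m jog 'ROWS' [FORCE]. ROWS is JSON, a list of rows, each a list of 7 numbers: the closure, from 0 (fully open) to 1 (shut), then the shift along the world's x, y, z in units of 25 mm (1.0 is 25 mm), then the turn, a rotation vector about the world's x, y, z in units of 5 degrees (1.0 is 5 degrees). A call has 1 to 5 rows; each row is the pose to reach, as a shift and turn from the pose commanded when the call began; what a row does not reach only later rows make up. A row lasts 1/10 s, in which the tool goes at most 50 mm and 8.59 degrees, less where a joint would pass 70% of its speed; a pose out of reach is approached as far as the arm can. A call with a gripper value outside its range is refused whole. The fingers move at their own pace and stop on an object; FORCE is the grip in N (left out, the last holds). Time passes only in rows, so rows that repeat a pose let the fingers close. It gives the time, the measured TCP pose, the force and the opening at its end, in the units of the state.
- bot.get_obs(): the state, without advancing time (a new reading comes with each control period).
- bot.camera(name): name is "scene" or "top" or "wrist"; returns (picture, depth): 480x640x3 uint8, red, green, blue; 480x640 float32, m along the optical axis (not along the pixel's ray), 0 where there is no reading.
- bot.camera_model(name): a dict with "fx", "fy", "cx", "cy" (pixels), "rvec" (rotation vector, rad) and "tvec" (3), from world to camera coordinates, as OpenCV has them; the wrist camera has in their place "tool_from_camera" (4x4, takes a point from camera to tool coordinates, whose origin is the TCP and whose axes are the tool frame's). Camera axes: x right, y down, z forward; pixel columns grow to the right and rows downward; lengths in m; the calibration is good to about 2 mm. A picture is of the moment at which its call begins: read the wrist's pose just before it. camera_model takes no time and is no camera call.
- bot.job_done(): hands the job in, once; it reports no verdict.
Trained networks look in the newest picture that a camera, given by its name, has taken for a name from the list of things; names that differ only in an ending like _2 or _b are one class to them, and where a whole thing is asked for, a point or a joint stands for the part that bears it (a point fixed in the world has none). Each returns a list of dicts, best first, with "conf" (0 to 1); they miss things now and then, are a little off and sometimes report something else, mostly with a low value. They report only what shows in the picture. A call takes as long as a camera call.
- bot.regions_of(camera, label): "pixels" (480x640 bool, what is visible of it) and "point" ([row, column] in pixels, amid what is visible of it).
The state is a dict: "time": time; "q": joint angles; "qd": joint speeds; "joint_efforts": joint torques, N m; "ee_pos": TCP position; "tcp_rot": TCP orientation; "wrist_force": force on the tool from outside, world axes, zero at the start; "torque": the same for the moment, N m; "opening": finger opening in m.
Only numpy, scipy, OpenCV 4.12 (cv2) and the standard library are available. Lean on these libraries where they do the work, as an engineer would, in place of code of your own. Each camera call takes 0.05 s, during which the arm holds its last target. There are 200 camera calls.

## Working session

There is one attempt and no reset: what is moved stays moved. The work goes in short steps, Python scripts to look and compute and a shell command to move; the robot and the scene stay as the last step left them, time stands still between calls to the robot, and variables do not carry over. Pictures are saved under pics/ and viewed, about 8 in all and at most 12, crops included, and the job is handed in when it is done.

```bash
mkdir -p pics
cat > h.py <<'E'
import numpy as np, cv2
from workcell import bot
def cloud(name):
    o=bot.get_obs(); im,d=bot.camera(name); m=bot.camera_model(name)
    v,u=np.mgrid[0:480,0:640]
    P=np.stack([(u-m['cx'])/m['fx']*d,(v-m['cy'])/m['fy']*d,d],-1)
    if name=='wrist':
        from scipy.spatial.transform import Rotation as R
        T=np.array(m['tool_from_camera']); P=P@T[:3,:3].T+T[:3,3]
        P=P@R.from_euler('xyz',o['tcp_rot'],degrees=True).as_matrix().T+np.array(o['ee_pos'])
    else:
        Rm=cv2.Rodrigues(np.array(m['rvec'],float))[0]; P=(P-np.array(m['tvec']).ravel())@Rm
    return im,d,P
def save(im,n): cv2.imwrite('pics/'+n+'.png',cv2.cvtColor(im,cv2.COLOR_RGB2BGR))
E
python3 - <<'E'
from h import *
print(bot.get_obs())
for c in ['top','scene']:
    im,d,P=cloud(c); save(im,c+'0')
    for n in ['rail','bin_balls','bin_brass','bin_caps','scale','pan','pan_grip','pan_lip','ball_center','ball_valve','carton','coupling']:
        for r in bot.regions_of(c,n)[:1]:
            p=r['pixels']&(d>0); Q=P[p]
            if len(Q)==0: continue
            zt=np.percentile(Q[:,2],95); T=Q[Q[:,2]>zt-.008]
            rc=cv2.minAreaRect((T[:,:2]*1000).astype(np.float32))
            print(c,n,round(r['conf'],2),np.round(r['point']),'med',np.median(Q,0).round(3),'ztop',zt.round(3),'rect',np.round(rc[0]),np.round(rc[1]),round(rc[2],1))
E
```

```text
{'time': 0.0, 'q': array([-6.45131851e+01,  5.01109276e+00,  1.00328748e+01,  9.50988661e+01,
       -9.08862262e-04,  9.00012726e+01]), 'qd': array([ 0.1026246 , -0.09372952,  0.08672987, -0.10213068,  0.12488524,
        0.07630191]), 'joint_efforts': array([ 1.25582017e-03, -5.20383167e+01,  4.64807475e+01,  1.61452655e-02,
        1.11858000e-05,  2.44199285e-06]), 'ee_pos': array([ 0.23656216, -0.49626725,  0.23056899]), 'tcp_rot': array([-9.00009106e+01,  7.70839966e-02, -6.45144577e+01]), 'wrist_force': array([ 0.43669257, -0.57687167, -0.3292311 ]), 'torque': array([-0.03124672, -0.03556517,  0.03867578]), 'opening': 0.08528529793194344}
top rail 0.57 [217. 370.] med [ 0.651 -0.152  0.005] ztop 0.031 rect [ 637. -123.] [370. 100.] 76.4
top bin_balls 0.56 [256. 343.] med [ 0.552 -0.095  0.026] ztop 0.055 rect [561. -92.] [81. 85.] 3.6
top bin_brass 0.8 [283. 296.] med [0.488 0.018 0.014] ztop 0.055 rect [496.  17.] [81. 83.] 0.7
top bin_caps 0.74 [265. 400.] med [ 0.541 -0.225  0.018] ztop 0.055 rect [ 551. -222.] [77. 85.] 7.3
top scale 0.93 [320. 153.] med [0.413 0.327 0.058
[... 1040 characters left out ...]
ene scale 0.92 [324. 520.] med [0.57  0.346 0.059] ztop 0.064 rect [479. 342.] [200. 237.] 83.4
scene pan 0.67 [285. 532.] med [0.497 0.337 0.078] ztop 0.167 rect [503. 338.] [117.  15.] 3.8
scene pan_grip 0.71 [203. 221.] med [ 0.398 -0.329  0.048] ztop 0.064 rect [ 378. -338.] [84. 66.] 73.2
scene pan_lip 0.93 [285. 530.] med [0.497 0.337 0.078] ztop 0.167 rect [508. 338.] [109.  15.] 3.8
scene ball_center 0.78 [288. 526.] med [0.508 0.336 0.088] ztop 0.095 rect [532. 333.] [21. 77.] 84.4
scene ball_valve 0.71 [416. 419.] med [0.807 0.215 0.035] ztop 0.054 rect [819. 227.] [87. 15.] 26.4
scene coupling 0.91 [237. 170.] med [ 0.539 -0.379  0.027] ztop 0.053 rect [ 531. -384.] [33. 34.] 15.3
```

```bash
ls; ls pics
```

```text
h.py
pics
scene0.png
top0.png
```

View pics/top0.png

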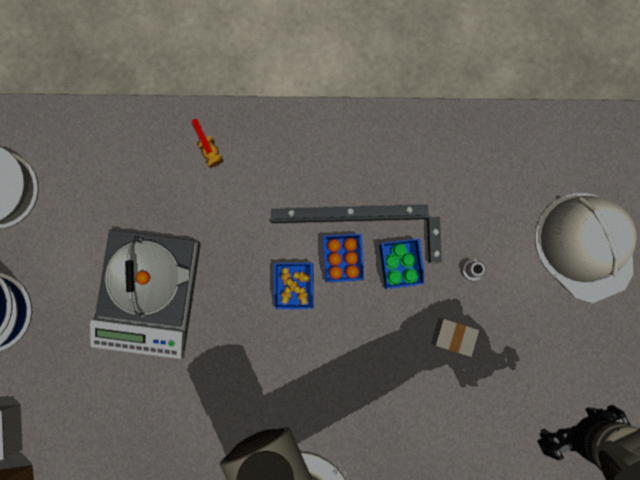

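Run:
```python
from h import *
im,d,P=cloud('top')
def fit(Q): 
    c=Q.mean(0); u,s,vt=np.linalg.svd(Q-c,full_matrices=False); return c,vt[0],s[1]/len(Q)**.5
r=bot.regions_of('top','rail')[0]; Q=P[r['pixels']&(d>0)]; Q=Q[(Q[:,2]>.022)&(Q[:,2]<.037)][:,:2]
print(len(Q))
# rail top: find stop line by RANSAC-ish: cv2.fitLine on histogram
rng=np.random.default_rng(0)
def ransac(Q,t=.004):
    b=None
    for i in range(500):
        a,c=Q[rng.choice(len(Q),2,False)]; n=np.array([-(c-a)[1],(c-a)[0]]); L=np.hypot(*n)
        if L<.03: continue
        k=abs((Q-a)@n/L)<t
        if b is None or k.sum()>b.sum(): b=k
    return b
k=ransac(Q); S=Q[k]; c,v,s=fit(S); v=v*np.sign(v[1]); print('stop',c,v,np.degrees(np.arctan2(-v[0],v[1])),'ext',((S-c)@v).min(),((S-c)@v).max(),s)
Q2=Q[~k];k=ransac(Q2); S2=Q2[k]; c2,v2,s=fit(S2); v2=v2*np.sign(v2[0]); print('plate',c2,v2,np.degrees(np.arctan2(v2[1],v2[0])),((S2-c2)@v2).min(),((S2-c2)@v2).max(),s)
x=np.linalg.solve(np.c_[v,-v2],c2-c); print('corner',c+v*x[0])
# pan: grip
m=bot.regions_of('top','pan')[0]['pixels']&(d>0); Q=P[m]
G=Q[Q[:,2]>.162]; dark=im[m][Q[:,2]>.162].sum(1)<200
print('grip',G[dark].mean(0),cv2.minAreaRect((G[dark][:,:2]*1000).astype(np.float32)))
D=Q[(Q[:,2]<.1)]; cc=np.array([.500,.337]); rr=np.hypot(*(D[:,:2]-cc).T); far=D[rr>.085]; print('lip',len(far),far.mean(0) if len(far) else '',rr.max())
```

```text
465
stop [ 0.63991253 -0.10845037] [-0.03689369  0.9993192 ] 2.1143327032562076 ext -0.17858047731185372 0.17683095817534836 0.0014735228185653228
plate [ 0.59133134 -0.28718413] [0.99913841 0.04150236] 2.3785929519925 -0.046252350445063664 0.04995634539118818 0.0013675921856938459
corner [ 0.64642668 -0.28489558]
grip [0.50019684 0.33689164 0.17185919] ((500.1756286621094, 337.5106506347656), (62.00865173339844, 14.232349395751953), 4.042482376098633)
lip 108 [0.51513926 0.27329684 0.0794175 ] 0.09819299145904249
```

The top view shows the robot side at the bottom, with +x up. The rail is at (270–430, 215) with its plate at (433, 240). The bins are brass (293,285), balls (342,257) and caps (402,262). The pan is at (140,277) with its lip pointing right, towards −y. The measurements match this: rail yaw is about 2.2° with its inside corner at about (0.644, −0.283), and pan yaw is about −86°. I'll push each bin back with two spread fingers, then close the row from the left.

```bash
J="python3 -m jog"
python3 -m jog '[[0.5,1.8,2.2,0,0,0,-1],[0.5,3.6,4.4,0,0,0,-2],[0.5,5.4,6.6,0,0,0,-3],[0.5,7.0,8.6,0,0,0,-4],[0.5,8.6,10.7,0,0,0,-4.66]]'
python3 - <<'E'
from h import *
o=bot.get_obs();print(o['q'],o['ee_pos'],o['tcp_rot'],o['opening'])
E
```

```text
time: 1.95
ee_pos: [0.3949, -0.3006, 0.2315]
tcp_rot: [-90.0, -0.0, -88.0]
wrist_force: [0.8, -0.8, 0.6]
opening: 0.0425
[-3.72777139e+01 -2.41446584e+00  2.56901759e+00  9.49482659e+01
 -7.15456402e-05  1.40751082e+02] [ 0.39488541 -0.30057985  0.23145807] [-8.99727727e+01 -2.23371912e-02 -8.80288010e+01] 0.04245543646531085
```

```bash
python3 -m jog '[[0.55,1.2,1.5,-1.5,0,0,0],[0.55,2.4,3.0,-3.5,0,0,0],[0.55,2.4,3.0,-5.5,0,0,0],[0.55,2.4,3.0,-7.2,0,0,0],[0.55,2.4,3.0,-8.86,0,0,0]]'
python3 -m jog '[[0.55,0,0,0,0,0,0],[0.55,0.6,0,0,0,0,0],[0.55,1,0.04,0,0,0,0],[0.55,1.4,0.05,0,0,0,0],[0.55,1.8,0.07,0,0,0,0]]'
python3 - <<'E'
from h import *
im,d,P=cloud('wrist'); save(im,'w1')
E
```

```text
time: 2.45
ee_pos: [0.4544, -0.2265, 0.016]
tcp_rot: [-89.9, -0.0, -87.7]
wrist_force: [0.2, -1.0, -0.9]
opening: 0.0383
time: 2.95
ee_pos: [0.5001, -0.2261, 0.0191]
tcp_rot: [-89.9, -0.1, -87.8]
wrist_force: [-1.4, -0.4, 0.5]
opening: 0.0388
```

View pics/w1.png

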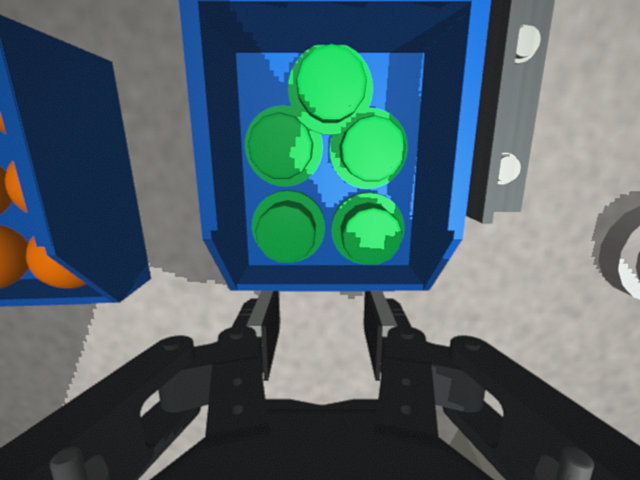

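The wrist view shows the two fingertips at the caps bin's front wall (270 and 370, 295), centred and nearly square. I'll continue pushing.

```bash
python3 -m jog '[[0.55,0.2,0,-0.3,0,0,0],[0.55,0.5,0.02,-0.3,0,0,0],[0.55,0.8,0.03,-0.3,0,0,0],[0.55,1.1,0.04,-0.3,0,0,0],[0.55,1.2,0.05,-0.3,0,0,0]]'
python3 -m jog '[[0.55,0.1,0,0,0,0,0],[0.55,0.2,0,0,0,0,0],[0.55,0.2,0,0,0,0,0]]'
python3 - <<'E'
from h import *
im,d,P=cloud('top')
for n in ['bin_balls','bin_brass','bin_caps']:
    r=bot.regions_of('top',n)[0]; Q=P[r['pixels']&(d>0)]; T=Q[(Q[:,2]>.048)&(Q[:,2]<.062)]
    print(n,cv2.minAreaRect((T[:,:2]*1000).astype(np.float32)), T[:,0].max())
E
```

```text
time: 3.5
ee_pos: [0.5297, -0.2244, 0.01]
tcp_rot: [-90.0, -0.0, -87.8]
wrist_force: [-1.3, -0.3, 0.5]
opening: 0.0387
time: 3.8
ee_pos: [0.5297, -0.2243, 0.0097]
tcp_rot: [-90.5, 0.0, -87.9]
wrist_force: [-23.1, 0.1, 11.3]
opening: 0.0386
bin_balls ((560.5289916992188, -91.81195068359375), (81.52637481689453, 85.27115631103516), 3.708488941192627) 0.6037576381286583
bin_brass ((496.71484375, 17.479549407958984), (78.72828674316406, 83.70901489257812), 0.5758307576179504) 0.5364724502030106
bin_caps ((612.8700561523438, -192.75765991210938), (46.25105667114258, 94.92454528808594), 56.87863540649414) 0.6427549465949647
```

```bash
python3 -m jog '[[0.55,-1.3,0,0,0,0,0],[0.55,-2.6,0.6,0,0,0,0],[0.55,-2.7,2.4,0,0,0,0],[0.55,-2.7,4.2,0,0,0,0],[0.55,-2.7,5.1,0,0,0,0]]'
python3 -m jog '[[0.55,0,0,0,0,0,0],[0.55,0.5,0.02,0,0,0,0],[0.55,0.9,0.03,0,0,0,0],[0.55,1.3,0.05,0,0,0,0],[0.55,1.7,0.06,0,0,0,0]]'
python3 -m jog '[[0.55,0.3,0,0,0,0,0],[0.55,0.6,0.03,0,0,0,0],[0.55,0.75,0.03,0,0,0,0],[0.55,0.75,0.03,0,0,0,0]]'
```

```text
time: 4.5
ee_pos: [0.4661, -0.0947, 0.0105]
tcp_rot: [-89.9, 0.0, -87.8]
wrist_force: [1.2, -0.6, -0.0]
opening: 0.0383
time: 5.0
ee_pos: [0.5096, -0.0961, 0.0097]
tcp_rot: [-90.1, 0.0, -87.9]
wrist_force: [-1.9, -0.2, 2.1]
opening: 0.0385
time: 5.4
ee_pos: [0.5248, -0.0948, 0.0091]
tcp_rot: [-90.4, 0.0, -87.8]
wrist_force: [-16.7, -1.6, 6.6]
opening: 0.0384
```

```bash
python3 -m jog '[[0.55,-1.6,0,0,0,0,0],[0.55,-3.2,0,0,0,0,0],[0.55,-4.8,0,0,0,0,0],[0.55,-4.9,1.6,0,0,0,0],[0.55,-4.9,3.2,0,0,0,0]]'
python3 -m jog '[[0.55,0,1.2,0,0,0,0],[0.55,0.3,1.3,0,0,0,0],[0.55,0.8,1.3,0,0,0,0],[0.55,1.2,1.3,0,0,0,0],[0.55,1.6,1.3,0,0,0,0]]'
python3 -m jog '[[0.55,0.5,0.03,0,0,0,0],[0.55,1,0.04,0,0,0,0],[0.55,1.5,0.06,0,0,0,0],[0.55,2.0,0.08,0,0,0,0],[0.55,2.5,0.1,0,0,0,0]]'
python3 -m jog '[[0.55,0.3,0,0,0,0,0],[0.55,0.6,0.03,0,0,0,0],[0.55,0.8,0.03,0,0,0,0],[0.55,0.8,0.03,0,0,0,0]]'
```

```text
time: 5.9
ee_pos: [0.4049, -0.0148, 0.0105]
tcp_rot: [-89.9, 0.0, -88.1]
wrist_force: [0.3, 0.1, 0.0]
opening: 0.0379
time: 6.4
ee_pos: [0.446, 0.0169, 0.01]
tcp_rot: [-90.0, 0.0, -87.8]
wrist_force: [-1.5, -0.5, 0.6]
opening: 0.0383
time: 6.9
ee_pos: [0.5085, 0.0193, 0.0097]
tcp_rot: [-90.0, 0.0, -87.8]
wrist_force: [-1.6, -0.0, 0.7]
opening: 0.0385
time: 7.3
ee_pos: [0.5204, 0.02, 0.0081]
tcp_rot: [-90.9, 0.0, -87.8]
wrist_force: [-35.1, -1.1, 15.5]
opening: 0.0386
```

```bash
python3 -m jog '[[0.55,-0.8,0,0,0,0,0],[0.55,-1,1,1,0,0,1.7],[0.55,-1,3,1.5,0,0,3.4],[0.55,-1,4.4,2,0,0,5.1],[0.55,-1,4.4,2,0,0,6.8]]'
python3 -m jog '[[0.55,0,0,0,0,0,1.7],[0.55,0,0,0,0,0,3.4],[0.55,0.5,0,0,0,0,5.1],[0.55,1.8,0,0,0,0,6.8],[0.55,3.2,0,0,0,0,8.5]]'
python3 -m jog '[[0.55,0,0,0,0,0,1.7],[0.55,0,0,-0.7,0,0,2.7],[0.55,0,0,-1.9,0,0,2.7],[0.55,0,0,-1.9,0,0,2.7]]'
python3 - <<'E'
from h import *
im,d,P=cloud('top'); save(im[150:350,200:480].repeat(2,0).repeat(2,1),'t2')
for n in ['bin_balls','bin_brass','bin_caps']:
    r=bot.regions_of('top',n)[0]; Q=P[r['pixels']&(d>0)]; T=Q[(Q[:,2]>.048)&(Q[:,2]<.062)]
    print(n,cv2.minAreaRect((T[:,:2]*1000).astype(np.float32)))
E
```

```text
time: 7.8
ee_pos: [0.5038, 0.1342, 0.0622]
tcp_rot: [-89.8, -0.0, -53.2]
wrist_force: [-0.3, 0.4, -0.7]
opening: 0.0385
time: 8.3
ee_pos: [0.5838, 0.1307, 0.0605]
tcp_rot: [-90.0, -0.0, -10.9]
wrist_force: [0.1, -0.3, 1.0]
opening: 0.0386
time: 8.7
ee_pos: [0.5806, 0.13, 0.0086]
tcp_rot: [-90.1, 0.4, 2.2]
wrist_force: [0.0, -1.0, -0.3]
opening: 0.0384
bin_balls ((598.3058471679688, -91.25753784179688), (77.85494995117188, 83.88453674316406), 0.6586374044418335)
bin_brass ((592.256591796875, 20.277793884277344), (82.89643096923828, 84.76278686523438), 2.7110912799835205)
bin_caps ((603.6958618164062, -224.63702392578125), (78.9675064086914, 86.03519439697266), 2.2311413288116455)
```

View pics/t2.png

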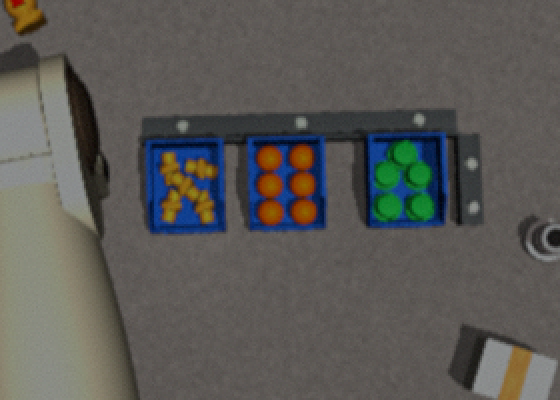

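Image check: all three bins stand square against the stop with gaps between them, brass at (185,185), balls (287,183) and caps (407,180), and the gripper is to their left. Next I push the row towards the plate.

```bash
python3 -m jog '[[0.55,0,-0.6,0.1,0,0,0],[0.55,0,-1.2,0.1,0,0,0],[0.55,0,-1.8,0.1,0,0,0],[0.55,0.02,-2.3,0.1,0,0,0],[0.55,0.04,-2.8,0.1,0,0,0]]'
python3 -m jog '[[0.55,0.02,-0.5,0,0,0,0],[0.55,0.04,-1,0,0,0,0],[0.55,0.06,-1.4,0,0,0,0],[0.55,0.07,-1.8,0,0,0,0],[0.55,0.09,-2.2,0,0,0,0]]'
python3 -m jog '[[0.55,0.01,-0.2,0,0,0,0],[0.55,0.02,-0.4,0,0,0,0],[0.55,0.02,-0.5,0,0,0,0],[0.55,0.02,-0.5,0,0,0,0]]'
```

```text
time: 9.4
ee_pos: [0.5837, 0.0592, 0.0153]
tcp_rot: [-90.0, 0.0, 2.2]
wrist_force: [-0.1, 2.5, -0.2]
opening: 0.0382
time: 9.9
ee_pos: [0.5858, 0.005, 0.0151]
tcp_rot: [-90.0, 0.0, 2.2]
wrist_force: [-2.2, 4.6, 2.3]
opening: 0.0386
time: 10.3
ee_pos: [0.5863, -0.0074, 0.0149]
tcp_rot: [-90.0, 0.0, 2.2]
wrist_force: [-0.6, 1.9, 0.7]
opening: 0.0387
```

```bash
python3 -m jog '[[0.55,0,-0.2,0,0,0,0],[0.55,0.01,-0.4,0,0,0,0],[0.55,0.01,-0.5,0,0,0,0],[0.55,0.01,-0.5,0,0,0,0]]'
python3 - <<'E'
from h import *
im,d,P=cloud('top'); save(im[150:350,200:480].repeat(2,0).repeat(2,1),'t3')
ex=np.array([.99926,.0384]);ey=np.array([-.0384,.99926]);O=np.array([.644,-.283])
for n in ['bin_balls','bin_brass','bin_caps']:
    r=bot.regions_of('top',n)[0]; Q=P[r['pixels']&(d>0)]; T=Q[(Q[:,2]>.048)&(Q[:,2]<.062)][:,:2]-O
    T=np.c_[T@ex,T@ey]; print(n,cv2.minAreaRect((T*1000).astype(np.float32)),T.min(0),T.max(0))
E
```

```text
time: 10.7
ee_pos: [0.5867, -0.0198, 0.0149]
tcp_rot: [-90.0, 0.0, 2.2]
wrist_force: [0.2, 1.9, 0.9]
opening: 0.0384
bin_balls ((-38.103599548339844, 128.46670532226562), (78.43834686279297, 83.27149963378906), 0.7371190786361694) [-0.07783585  0.08702602] [0.00095158 0.16995221]
bin_brass ((-37.759613037109375, 172.1572723388672), (74.40513610839844, 14.403205871582031), 10.103959083557129) [-0.07560785  0.1701711 ] [-0.00227818  0.18577381]
bin_caps ((-39.31828308105469, 42.784358978271484), (86.36854553222656, 79.86981201171875), 88.75865173339844) [-0.08012434  0.00020209] [0.00104303 0.08535461]
```

View pics/t3.png

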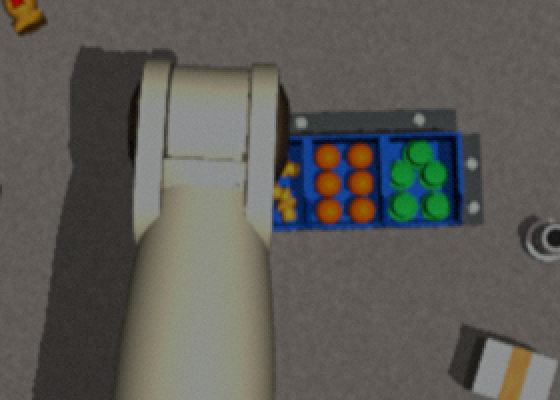

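The row looks closed up, with caps at the plate (460,180) and balls and brass touching. The force is still low, so I'll press a little further to make sure it is seated.

```bash
python3 -m jog '[[0.55,0,-0.1,0,0,0,0],[0.55,0,-0.2,0,0,0,0],[0.55,0.0,-0.2,0,0,0,0]]'
python3 -m jog '[[0.55,0,-0.1,0,0,0,0],[0.55,0,-0.1,0,0,0,0]]'
```

```text
time: 11.2
ee_pos: [0.5867, -0.0204, 0.015]
tcp_rot: [-89.5, -0.0, 2.4]
wrist_force: [0.9, 24.5, 2.5]
opening: 0.0384
time: 11.4
ee_pos: [0.5867, -0.0204, 0.0151]
tcp_rot: [-89.3, -0.0, 2.5]
wrist_force: [-0.4, 37.6, 2.3]
opening: 0.0385
```

```bash
python3 -m jog '[[0.55,0,0.8,0,0,0,0],[0.4,0,2,1.6,0,0,1.7],[0.2,-0.4,3.2,3.2,0,0,3.4],[0,-0.8,4.4,4.8,0,0,5.1],[0,-1.2,5.4,6.4,0,0,6.8]]'
python3 -m jog '[[0,-0.5,1.3,1,0,0,1.7],[0,-1,2.8,2,0,0,3.4],[0,-1.4,4.3,3,0,0,5.1],[0,-1.7,5.8,3,0,0,6.8],[0,-2.1,7.3,3,0,0,8.5]]'
python3 -m jog '[[0,-0.1,0.8,0,0,0,1.7],[0,-0.2,1.6,0,0,0,3.0],[0,-0.2,1.6,0,0,0,3.0]]'
python3 - <<'E'
from h import *
from scipy.spatial.transform import Rotation as R
o=bot.get_obs();print(o['ee_pos'],o['tcp_rot'],o['q'])
im,d,P=cloud('top')
ex=np.array([.99926,.0384]);ey=np.array([-.0384,.99926]);O=np.array([.644,-.283])
for n in ['bin_balls','bin_brass','bin_caps']:
    r=bot.regions_of('top',n)[0]; Q=P[r['pixels']&(d>0)]; T=Q[(Q[:,2]>.048)&(Q[:,2]<.062)][:,:2]-O
    T=np.c_[T@ex,T@ey]; print(n,cv2.minAreaRect((T*1000).astype(np.float32)),T.min(0),T.max(0))
im,d,P=cloud('wrist'); save(im,'w2')
z=P[...,2]; k=(d>0)&(z>.155)&(z<.185)&(im.sum(2)<200); Q=P[k]; Q=Q[np.hypot(Q[:,0]-.5,Q[:,1]-.337)<.05]
print(len(Q),Q.mean(0),cv2.minAreaRect((Q[:,:2]*1000).astype(np.float32)))
E
```

```text
time: 11.9
ee_pos: [0.556, 0.1088, 0.1761]
tcp_rot: [-90.0, 0.1, 36.6]
wrist_force: [0.6, 1.1, -0.9]
opening: 0.0851
time: 12.4
ee_pos: [0.5042, 0.2918, 0.2509]
tcp_rot: [-90.1, -0.0, 79.1]
wrist_force: [0.5, -0.0, -0.7]
opening: 0.0852
time: 12.7
ee_pos: [0.4988, 0.3322, 0.2492]
tcp_rot: [-90.0, 0.1, 94.0]
wrist_force: [0.8, -0.3, 0.1]
opening: 0.0857
[0.49877151 0.33222685 0.24922528] [-8.99807470e+01  5.06281513e-02  9.40167739e+01] [ 3.36835872e+01  1.25060044e+01  2.05556780e+01  9.80914616e+01
 -3.44623475e-02  2.96668344e+01]
bin_balls ((-38.99684143066406, 126.45170593261719), (90.55410766601562, 79.80440521240234), 88.37574005126953) [-0.08010554  0.08201375] [0.00129393 0.17143854]
bin_brass ((-38.18404006958008, 210.8523712158203), (79.46862030029297, 86.54678344726562), 0.1907985955476761) [-0.07805482  0.16751961] [0.0014653  0.25423556]
bin_caps ((-40.18518829345703, 41.699806213378906), (84.72698211669922, 81.87527465820312), 88.62162017822266) [-0.08010554 -0.0011086 ] [0.00124566 0.08446991]
1778 [0.49743544 0.33784632 0.17380151] ((508.33331298828125, 338.66558837890625), (81.25712585449219, 13.52210521697998), 3.7396275997161865)
```

View pics/w2.png

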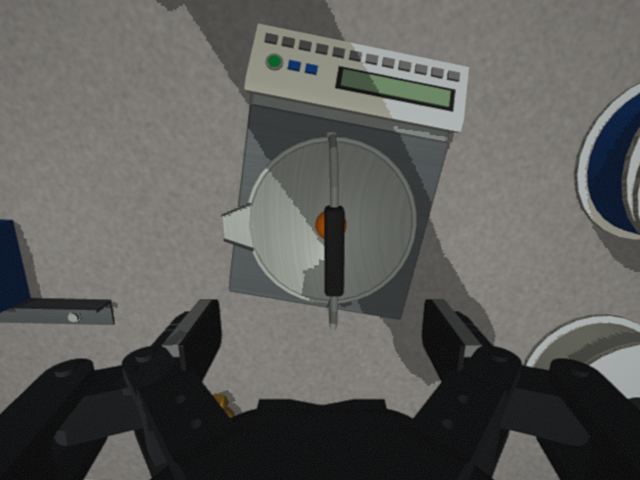

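Wrist view: the black grip is upright at (335,250), between the jaws once the tool moves forward; the ball is at (330,225) and the lip points left at (235,225), which is −y. All bins measure in the row. I'll descend on the grip and close.

```bash
python3 -m jog '[[0,0,0.2,-0.8,0,0,0],[0,0,0.21,-1.8,0,0,0],[0,0,0.21,-2.8,0,0,0],[0.2,0,0.21,-3.6,0,0,0],[0.4,0,0.21,-4.1,0,0,0]]'
python3 -m jog '[[0.6,0,0,0,0,0,0],[0.65,0,0,0,0,0,0],[0.7,0,0,0,0,0,0],[0.7,0,0,0,0,0,0]]' 20
python3 - <<'E'
from h import *
im,d,P=cloud('wrist'); save(im,'w3')
E
```

```text
time: 13.45
ee_pos: [0.499, 0.3345, 0.1459]
tcp_rot: [-89.9, 0.1, 93.6]
wrist_force: [-0.4, 0.0, 0.8]
opening: 0.0593
time: 13.85
ee_pos: [0.4996, 0.3359, 0.1486]
tcp_rot: [-90.1, -0.0, 93.7]
wrist_force: [0.5, 0.2, -0.2]
opening: 0.0258
```

View pics/w3.png

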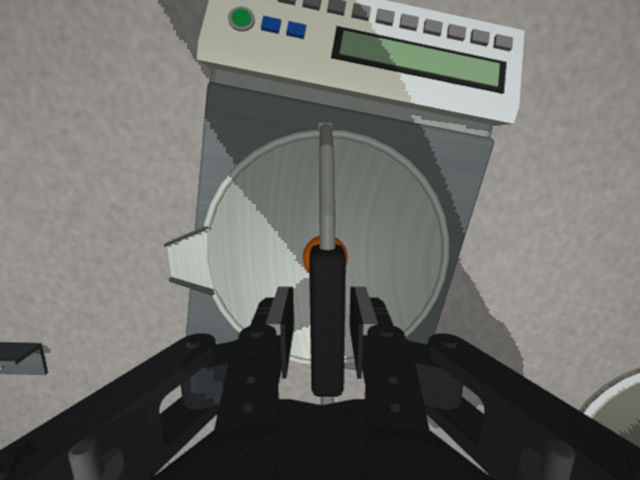

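The jaws straddle the bar, but it sits about 2–3 mm right of their centre (bar at 328, jaws 290–352). I'll shift +y by 2 mm and close.

```bash
python3 -m jog '[[0.7,0,0.04,-0.05,0,0,0],[0.75,0,0.08,-0.1,0,0,0],[0.8,0,0.08,-0.1,0,0,0],[0.82,0,0.08,-0.1,0,0,0],[0.84,0,0.08,-0.1,0,0,0]]' 20
python3 -m jog '[[0.88,0,0,0,0,0,0],[0.92,0,0,0,0,0,0],[1,0,0,0,0,0,0],[1,0,0,0,0,0,0],[1,0,0,0,0,0,0]]' 30
python3 -m jog '[[1,0,0,0,0,0,0],[1,0,0,0,0,0,0],[1,0,0,0,0,0,0]]' 70
```

```text
time: 14.4
ee_pos: [0.4991, 0.3378, 0.1447]
tcp_rot: [-90.0, 0.0, 93.7]
wrist_force: [-0.4, 0.6, -1.0]
opening: 0.014
time: 14.9
ee_pos: [0.4991, 0.3377, 0.1448]
tcp_rot: [-90.0, 0.0, 93.7]
wrist_force: [-0.3, 1.6, -0.5]
opening: 0.0138
time: 15.2
ee_pos: [0.4992, 0.3377, 0.1449]
tcp_rot: [-90.0, 0.0, 93.7]
wrist_force: [-0.4, 1.7, -0.4]
opening: 0.013
```

Gripped at a 13 mm opening. I'll lift gently and check.

```bash
python3 -m jog '[[1,0,0,0.05,0,0,0],[1,0,0,0.15,0,0,0],[1,0,0,0.3,0,0,0],[1,0,0,0.5,0,0,0],[1,0,0,0.75,0,0,0]]' 70
python3 -m jog '[[1,0,0,0.3,0,0,0],[1,0,0,0.6,0,0,0],[1,0,0,0.9,0,0,0],[1,0,0,1.15,0,0,0],[1,0,0,1.35,0,0,0]]'
python3 -m jog '[[1,0,0,0.1,0,0,0],[1,0,0,0.15,0,0,0],[1,0,0,0.15,0,0,0],[1,0,0,0.15,0,0,0],[1,0,0,0.15,0,0,0]]'
cat > chk.py <<'E'
from h import *
def chk(tag,cam='scene'):
    o=bot.get_obs(); print(o['time'],o['ee_pos'].round(4),o['tcp_rot'].round(2),o['wrist_force'].round(1),o['opening'])
    im,d,P=cloud(cam)
    save(im,tag)
    for n in ['pan','ball_center']:
        for r in bot.regions_of(cam,n)[:1]:
            m=r['pixels']&(d>0); Q=P[m]; print(n,r['conf'],r['point'],np.median(Q,0).round(3))
            if n=='pan':
                zt=o['ee_pos'][2]-.063  # expected rim height
                K=Q[(Q[:,2]>zt-.03)&(Q[:,2]<zt+.006)]
                # rim points -> plane fit
                c=o['ee_pos'][:2]; rr=np.hypot(*(K[:,:2]-c).T); S=K[(rr>.073)&(rr<.082)&(K[:,2]>zt-.012)]
                A=np.c_[S[:,:2]-c,np.ones(len(S))]; s=np.linalg.lstsq(A,S[:,2],rcond=None)[0]
                print('rim',len(S),'slope deg',np.degrees(s[:2]).round(1),'h',s[2].round(3))
            else:
                B=Q[im[m][:,0].astype(int)>im[m][:,2].astype(int)+60]; B=B[B[:,2]>.05]; print('ball rel tcp',(B.mean(0)-o['ee_pos']).round(3))
E
python3 -c "
from chk import *; chk('s4')"
```

```text
time: 15.7
ee_pos: [0.4991, 0.3376, 0.164]
tcp_rot: [-90.0, 0.0, 93.7]
wrist_force: [-0.3, 0.3, -3.5]
opening: 0.0126
time: 16.2
ee_pos: [0.4993, 0.3378, 0.1981]
tcp_rot: [-90.0, 0.0, 93.7]
wrist_force: [1.9, 0.0, -4.5]
opening: 0.0127
time: 16.7
ee_pos: [0.4991, 0.3376, 0.2008]
tcp_rot: [-90.0, 0.0, 93.7]
wrist_force: [-0.5, -0.5, -3.5]
opening: 0.0128
16.7 [0.4991 0.3376 0.2008] [-8.998e+01  4.000e-02  9.373e+01] [-0.5 -0.5 -3.5] 0.01284395402477078
pan 0.69 [260.3, 540.7] [0.497 0.338 0.133]
rim 709 slope deg [0.4 0.1] h 0.14
ball_center 0.48 [265.3, 532.1] [0.508 0.335 0.142]
ball rel tcp [ 0.008 -0.001 -0.057]
```

View pics/s4.png

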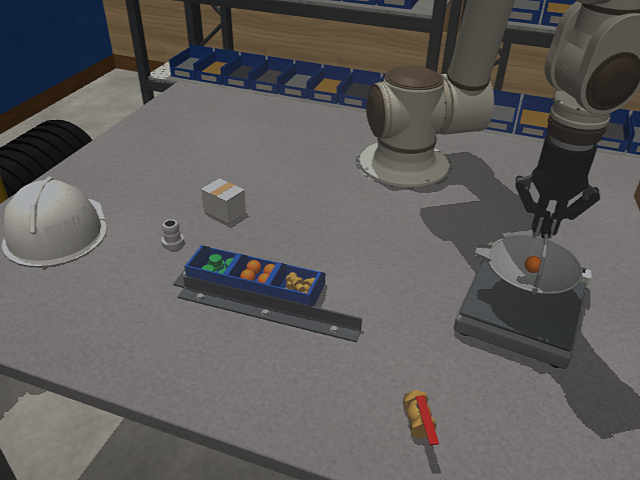

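The scene view shows the pan (535,262) clear of the scale and level (slope 0.4°), with the ball centred at (533,264). The bins are in a closed row at (190–325, 275). Now the slow swing.

```bash
python3 -m jog '[[1,0,-0.06,0,0,0,0.05],[1,0,-0.18,0,0,0,0.15],[1,0,-0.36,0,0,0,0.3],[1,0,-0.6,0,0,0,0.55],[1,0,-0.9,0,0,0,0.8]]' | grep ee
python3 -m jog '[[1,-0.01,-0.35,0,0,0,0.3],[1,-0.03,-0.7,0,0,0,0.6],[1,-0.04,-1.05,0,0,0,0.9],[1,-0.06,-1.4,0,0,0,1.2],[1,-0.07,-1.75,0,0,0,1.5]]' | grep ee
python3 -m jog '[[1,-0.01,-0.35,0,0,0,0.3],[1,-0.03,-0.7,0,0,0,0.6],[1,-0.04,-1.05,0,0,0,0.9],[1,-0.06,-1.4,0,0,0,1.2],[1,-0.07,-1.75,0,0,0,1.5]]' | grep ee
python3 -c "
from chk import *; chk('s5')"
```

```text
ee_pos: [0.4991, 0.3147, 0.2011]
ee_pos: [0.4973, 0.2707, 0.2012]
ee_pos: [0.4956, 0.227, 0.2012]
18.35 [0.4956 0.227  0.2012] [-9.0010e+01  3.0000e-02  1.1282e+02] [ 1.1  1.  -3.6] 0.012913259818022707
pan 0.59 [237.4, 471.0] [0.495 0.226 0.134]
rim 713 slope deg [0.2 0.1] h 0.14
ball_center 0.62 [246.7, 470.1] [0.504 0.227 0.143]
ball rel tcp [ 0.007  0.001 -0.058]
```

```bash
python3 -m jog '[[1,-0.01,-0.15,0,0,0,0.15],[1,-0.02,-0.4,0,0,0,0.4],[1,-0.04,-0.75,0,0,0,0.7],[1,-0.05,-1.1,0,0,0,1.0],[1,-0.06,-1.45,0,0,0,1.3]]' | grep ee
python3 -m jog '[[1,-0.01,-0.35,0,0,0,0.3],[1,-0.03,-0.7,0,0,0,0.6],[1,-0.04,-1.05,0,0,0,0.9],[1,-0.06,-1.4,0,0,0,1.2],[1,-0.07,-1.75,0,0,0,1.5]]' | grep ee
python3 -m jog '[[1,-0.01,-0.35,0,0,0,0.3],[1,-0.03,-0.7,0,0,0,0.6],[1,-0.04,-1.05,0,0,0,0.9],[1,-0.06,-1.4,0,0,0,1.2],[1,-0.07,-1.75,0,0,0,1.5]]' | grep ee
python3 -m jog '[[1,-0.01,-0.35,0,0,0,0.3],[1,-0.03,-0.7,0,0,0,0.6],[1,-0.04,-1.05,0,0,0,0.9],[1,-0.06,-1.4,0,0,0,1.2],[1,-0.07,-1.75,0,0,0,1.5]]' | grep ee
python3 -m jog '[[1,-0.01,-0.35,0,0,0,0.3],[1,-0.03,-0.7,0,0,0,0.6],[1,-0.04,-1.05,0,0,0,0.9],[1,-0.06,-1.4,0,0,0,1.2],[1,-0.07,-1.75,0,0,0,1.5]]' | grep ee
python3 -m jog '[[1,-0.01,-0.35,0,0,0,0.3],[1,-0.03,-0.7,0,0,0,0.6],[1,-0.04,-1.05,0,0,0,0.9],[1,-0.06,-1.4,0,0,0,1.2],[1,-0.07,-1.75,0,0,0,1.5]]' | grep ee
python3 -m jog '[[1,-0.01,-0.35,0,0,0,0.3],[1,-0.03,-0.7,0,0,0,0.6],[1,-0.04,-1.05,0,0,0,0.9],[1,-0.06,-1.4,0,0,0,1.2],[1,-0.07,-1.75,0,0,0,1.5]]'
python3 -m jog '[[1,0,-0.3,0,0,0,0.3],[1,0,-0.5,0,0,0,0.5],[1,0,-0.65,0,0,0,0.7],[1,0,-0.7,0,0,0,0.8],[1,0,-0.7,0,0,0,0.8]]'
python3 -c "
from chk import *; chk('s6')"
```

```text
ee_pos: [0.4941, 0.1913, 0.2011]
ee_pos: [0.4924, 0.1475, 0.2011]
ee_pos: [0.4906, 0.1038, 0.2011]
ee_pos: [0.4889, 0.06, 0.2011]
ee_pos: [0.4871, 0.0162, 0.2011]
ee_pos: [0.4854, -0.0275, 0.2011]
time: 22.0
ee_pos: [0.4837, -0.0713, 0.2011]
tcp_rot: [-90.0, 0.0, 164.3]
wrist_force: [-0.3, 0.2, -3.1]
opening: 0.0132
time: 22.5
ee_pos: [0.4837, -0.0885, 0.2011]
tcp_rot: [-90.0, 0.0, 168.2]
wrist_force: [-0.0, 0.8, -3.8]
opening: 0.0125
22.5 [ 0.4837 -0.0885  0.2011] [-9.0000e+01  2.0000e-02  1.6823e+02] [-0.   0.8 -3.8] 0.01253625495526975
pan 0.96 [201.0, 305.9] [ 0.483 -0.093  0.134]
rim 512 slope deg [ 0.2 -0. ] h 0.14
ball_center 0.56 [212.0, 308.6] [ 0.492 -0.086  0.142]
ball rel tcp [ 0.007  0.003 -0.057]
```

```bash
python3 -m jog '[[1,0,-0.1,0,0,0,0.1],[1,-0.02,-0.3,0,0,0,0.3],[1,-0.04,-0.6,0,0,0,0.6],[1,-0.06,-0.9,0,0,0,0.9],[1,-0.07,-1.2,0,0,0,1.2]]' | grep ee
python3 -m jog '[[1,-0.01,-0.3,0,0,0,0.3],[1,-0.02,-0.6,0,0,0,0.6],[1,-0.03,-0.9,0,0,0,0.9],[1,-0.04,-1.2,0,0,0,1.15],[1,-0.04,-1.4,0,0,0,1.35]]' | grep ee
python3 -m jog '[[1,0,-0.15,0,0,0,0.1],[1,0,-0.25,-0.1,0,0,0.2],[1,0,-0.31,-0.2,0,0,0.25],[1,0,-0.34,-0.4,0,0,0.25],[1,0,-0.34,-0.6,0,0,0.25]]' | grep ee
python3 -m jog '[[1,0,0,-0.25,0,0,0],[1,0,0,-0.5,0,0,0],[1,0,0,-0.75,0,0,0],[1,0,0,-0.92,0,0,0],[1,0,0,-1.0,0,0,0]]' | grep ee
python3 -m jog '[[1,0,0,0,0,0,0],[1,0,0,0,0,0,0],[1,0,0,0,0,0,0],[1,0,0,0,0,0,0],[1,0,0,0,0,0,0]]'
cat > fin.py <<'E'
from chk import *
chk('s7')
ex=np.array([.99926,.0384]);ey=np.array([-.0384,.99926]);O=np.array([.644,-.283])
tc=bot.get_obs()['ee_pos']
for cam in ['scene','top']:
    im,d,P=cloud(cam)
    for n in ['bin_balls','bin_brass','bin_caps']:
        for r in bot.regions_of(cam,n)[:1]:
            Q=P[r['pixels']&(d>0)]; T=Q[(Q[:,2]>.048)&(Q[:,2]<.060)][:,:2]-O
            T=np.c_[T@ex,T@ey]; print(cam,n,r['conf'],T.min(0).round(4),T.max(0).round(4),len(T))
    for r in bot.regions_of(cam,'pan')[:1]:
        Q=P[r['pixels']&(d>0)]; rr=np.hypot(*(Q[:,:2]-tc[:2]).T); K=Q[(rr>.086)&(Q[:,2]>.07)&(Q[:,2]<.12)]
        if len(K): 
            print(cam,'lip mean',K.mean(0).round(3),'yaw',np.degrees(np.arctan2(*(K.mean(0)[:2]-tc[:2])[::-1])).round(1),'rail',((K[:,:2]-O)@ex).max().round(3),((K[:,:2]-O)@ey).mean().round(3))
E
python3 fin.py
```

```text
ee_pos: [0.4818, -0.1192, 0.2011]
ee_pos: [0.4808, -0.1543, 0.2011]
ee_pos: [0.4809, -0.162, 0.1856]
ee_pos: [0.4807, -0.162, 0.1605]
time: 25.15
ee_pos: [0.481, -0.1621, 0.1613]
tcp_rot: [-90.0, 0.0, -177.8]
wrist_force: [0.4, -0.7, -3.0]
opening: 0.0128
25.15 [ 0.481  -0.1621  0.1613] [-9.0000e+01  4.0000e-02 -1.7778e+02] [ 0.4 -0.7 -3. ] 0.01275067534740535
pan 0.56 [209.8, 277.6] [ 0.48  -0.163  0.094]
rim 459 slope deg [0.3 0.3] h 0.1
ball_center 0.53 [218.7, 273.2] [ 0.489 -0.157  0.103]
ball rel tcp [ 0.007  0.003 -0.057]
scene bin_balls 0.8 [-0.0748  0.0806] [0.0015 0.1692] 315
scene bin_brass 0.83 [-0.0755  0.1685] [0.0021 0.2543] 341
scene lip mean [ 0.573 -0.158  0.102] yaw 2.6 rail -0.056 0.128
top bin_balls 0.66 [-0.0653  0.0844] [0.001  0.1693] 139
top lip mean [ 0.574 -0.15   0.101] yaw 7.4 rail -0.057 0.136
```

View pics/s7.png

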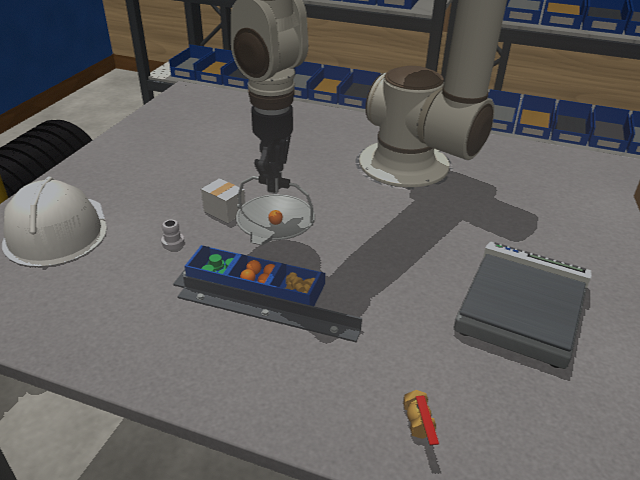

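The picture shows the pan (275,215) clear of everything and its lip (258,240) over the front of the ball bin. The ball is centred, the row is closed and the bystanders are in place. Every check passes except the top camera's lip reading, and that view is partly hidden by the arm. Handing in.

```bash
python3 -c "
from workcell import bot
print(bot.job_done())"
```

```text
the job is handed in; nothing more can be done
None
```

The job is handed in at 25 s of the 72 s allowed; no verdict was reported. I pushed each bin back to the stop with two spread fingers and closed the row against the end plate from the left. Then I gripped the pan by its bow, lifted it and swung it about 88° to the bin of orange balls.

Last checks:
- **Bins:** The three bins measured within about 2 mm of their places once the row was closed. In the last pictures I could re-measure only the balls and brass bins, which had not moved. The caps bin still stands against the end plate in the last picture.
- **Lip:** By the scene camera, the lip tip is about 6 mm in front of the ball bin's centre and within 1 mm of its centreline, about 0.10 m above the bench. It points about 0.4° off square.
- **Pan and ball:** The pan is level to about 0.4° and held at a 12.8 mm opening, carrying its weight. The ball stayed in the middle, with its reading relative to the tool unchanged within about 4 mm from lift to finish.
- **Bystanders:** I did not measure these again; in the last picture the valve, carton and coupling look undisturbed.
- **One disagreement:** The top camera gave a lip direction of 7.4°, against 2.6° from the scene camera and 2.2° from the tool pose. The arm hid part of the lip from the top camera, so I relied on the other two.

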